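Snap the strap hook onto the sprung bar

TASK

Take the red snap hook out of the wooden rack and push it gently, mouth down, onto the stand's sprung cross bar until the sprung gate flicks shut beneath the bar; then let go so that the hook hangs still from the bar by its nose, strap end down. The bar's height is not known exactly, so feel for it and do not press hard. Leave the black hook and everything else where it is.

Things in the scene. Friction and masses are not known exactly. Their poses are not given: they have to be found in the camera images.
- red_hook: Red snap hook, 14 mm thick (y), upright in a slot of the rack, about 0.16 kg. x points from the brass strap end to the nose, z up. Origin: underside, below the mouth, mid-thickness. Root x -36..-20, z 0..46 mm; nose x 10..28 mm, z 0..82; between them the throat, roof at z 44 mm; brass strap end back to x -100 mm, z 12..44 mm. Mouth: opening in the underside from x -20 to the nose's bevelled lip at +7 mm.
- hook_grip (a point): Middle of the red hook's broad grip back, the part to hold: 64 (x) x 14 (y) x 38 mm high, at x -4, y 0, z 63 mm of the hook; the back's top is at z 82 mm. Fingertips kept above z = 48 mm of the hook stay clear of the bar.
- red_hook_gate (a joint): Steel gate that shuts the mouth, at z 8..12 mm of the hook, hinged at x -20, its tip on the nose lip; opens only inward (up). 0 = shut, up to 1.35 rad. The bar must enter at hook x -3..+4 mm (best +1). Pushing it open takes about 3 to 8 N; it passes 0.8 rad, then falls to 0 when the bar's centre is about z 36 mm in the hook. The roof stops the bar's centre at z 40 mm.
- hook_seat (a point): V-shaped seat in the red hook's nose, where the bar's centre lies when the hook hangs: at x 12, y 0, z 30 mm of the hook.
- stand: Grey stand fixed to the table, place and yaw vary. Origin: centre of its underside; y runs along the cross bar. Base 120 x 170 x 18 mm; two sleeves 22 mm thick, 103 mm high, at y -66 and +66 mm, with steel posts in them. Between the posts, over x = 0, a bare aluminium bar of 8 mm diameter along y, free length 120 mm. Nothing on the stand is higher than the bar.
- bar_lowest (a point): Point of the stand 150 mm above the table, over its origin: the bar's middle at its lowest setting. The bar's centre really lies 0 to 50 mm higher: the posts are clamped anew each time and this is not measured, so feel for the bar. The bar is sprung: it sinks about 1 mm per 4 N, at most 7 mm. Do not load it with more than 15 N.
- rack: Wooden rack fixed to the table, 140 (x) x 170 (y) x 40 mm high, origin at the centre of its underside. Two slots along x at y -40 and +40 mm, 17 mm wide, floor at 15 mm height (a step 12 mm higher bears the strap end). Each holds one hook, nose to the rack's +x, the hook's origin near x 18 mm of the rack. Which slot holds the red one varies.
- black_hook: Black snap hook of the same shape and frame as the red one, in the other slot of the rack: leave it there.
- cone_black: Loose black thread cone, 60 mm diameter at the foot, 98 mm high, origin centre of underside; leave alone.
- cone_tan: Loose tan thread cone, same shape; leave alone.
- jar: Loose green glass jar with lid, 72 mm diameter, 100 mm high, origin centre of underside; leave alone.
- reel: Loose grey plastic reel lying flat, 90 mm diameter, 26 mm high; leave alone.
- mallet: Loose hammer lying on the table; leave alone.
- carton_small: Loose small cardboard box, 70 x 90 x 50 mm; leave alone.
Mind the look-alikes: they are no part of the job. Of the things that look like the red_hook, the largest one is meant.

How it is judged:
By the outcome, as a careful person would: the job done as asked, in the order asked, and still so for the second after the job is handed in, with the robot touching nothing.
It also fails if it takes over 64 s, if anything falls off the work surface, if the arm or the gripper's body presses on something with over 40 N, if the wrist force passes 120 N, or if a joint passes its speed limit or range.

ROBOT

A 6-joint arm with a two-finger parallel gripper is mounted at the origin on the work surface. World frame = base frame: x ahead of the robot, y to its left, z up, the work surface at z = 0. Lengths are in m, angles in rad, forces in N, time in s.
With the tool pointing down it reaches from about 0.35 to 0.775 m from the base axis. Payload 7.3 kg.
Tool frame: the origin (TCP) lies at the very end of the fingers, on their centre line; the grasp point (between the pads) lies 19 mm behind it; x points along the fingers, y is the direction in which the jaws open and shut, and the axes are right-handed (so a half turn about x gives the same grasp; the last joint's range is limited). The gripper opens to 92 mm and grips with 3 to 60 N. Pads are 19 mm wide; open, the fingers measure 130 mm over their backs; the gripper's body (75 mm by 190 mm) begins 47 mm behind the grasp point.
Start: joints at [-0.146, 0.342, 1.524, -0, 1.275, -0.146], TCP at [0.525, 0, 0.227] pointing down, gripper open.
Joint ranges: [-2.53, 2.53], [-0.77, 2.02], [0.04, 2.7], [-1, 4.14], [0.28, 2.66], [-3.11, 3.11]. Speed limits (rad/s): [2.57, 2.57, 3.14, 3.14, 3.14, 3.14].

INTERFACE

Orientations are given as [roll, pitch, yaw] about the fixed x, y, z axes, in that order (R = Rz(yaw) Ry(pitch) Rx(roll)).
In Python, from cell import robot gives the robot as it stands.
- The arm moves only by the tool play_rows, never from a script. Its argument "moves" is a list that holds one entry, the list of rows, each a list of 5 numbers: the shift along the tool's x, y, z in m, then the turn about the tool's x in degrees, then the opening, from -1 (shut) to 1 (fully open), so that 0 is half open. A call has exactly 10 rows; each row shifts and turns the pose as measured when the row begins, along the tool's axes as they then stand; what a row does not reach is not made up. A row lasts 1/10 s, in which the tool goes at most 50 mm and 8.59 degrees, less where a joint would pass 70% of its speed; a pose out of reach is approached as far as the arm can. A call with a gripper value outside its range is refused whole. The fingers move at their own pace and stop on an object; "grip_force" is the grip in N (left out, the last holds). Time passes only in rows, so rows that do not move let the fingers close, or fill a call up. It gives the time, the measured TCP pose, the force and the opening at its end, in the units of the state.
- robot.observe(): the state, without advancing time (a new reading comes with each control period).
- robot.read_camera(name): name is "scene" or "side" or "wrist"; returns the picture (400x640x3 uint8, red, green, blue); there is no depth.
- robot.get_calibration(name): a dict with "mtx" (3x3 intrinsics, pixels), "view" (4x4, takes a point from world to camera coordinates). Camera axes: x right, y up, looking along -z (the intrinsics and any distortion apply to the point x, -y, -z); pixel columns grow to the right and rows downward; lengths in m; the calibration is good to about 2 mm. A picture is of the moment at which its call begins: read the wrist's pose just before it. get_calibration takes no time and is no camera call; for the wrist camera it gives the pose at the moment of the call.
- robot.hand_in(): hands the job in, once; it reports no verdict.
Trained networks look in the newest picture that a camera, given by its name, has taken for a name from the list of things; names that differ only in an ending like _2 or _b are one class to them, and where a whole thing is asked for, a point or a joint stands for the part that bears it (a point fixed in the world has none). Each returns a list of dicts, best first, with "score" (0 to 1); they miss things now and then, are a little off and sometimes report something else, mostly with a low value. They report only what shows in the picture. A call takes as long as a camera call. They do not tell look-alikes from the thing itself.
- robot.spot_in(camera, label): "point" ([column, row] in pixels, amid what is visible of it).
The state is a dict: "time": time; "qpos": joint angles; "qvel": joint speeds; "joint_efforts": joint torques, N m; "tool_pos": TCP position; "tool_rot": TCP orientation; "contact_force": force on the tool from outside, world axes, zero at the start; "torque": the same for the moment, N m; "opening": finger opening in m.
Only numpy, scipy, OpenCV 4.12 (cv2) and the standard library are available. Lean on these libraries where they do the work, as an engineer would, in place of code of your own. Each camera call takes 0.05 s, during which the arm holds its last target.

## Working session

There is one attempt and no reset: what is moved stays moved. The work goes in short steps, Python scripts to look and compute and a tool call to move; the robot and the scene stay as the last step left them, time stands still between calls to the robot, and variables do not carry over. Pictures are saved under pics/ and viewed, and the job is handed in when it is done.

Besides the shell and the picture viewer there is one more tool, called after "Call:" by a JSON object that holds its "fn" and its "kwargs". play_rows: Moves the arm, as the interface text tells. Its arguments: {"type":"object","properties":{"moves":{"type":"array"},"grip_force":{"type":"number"}},"required":["moves"]}

```bash
mkdir -p pics; ls; python3 - <<'E'
from cell import robot
import cv2
s=robot.observe(); print(s)
for c in ("scene","side","wrist"):
    im=robot.read_camera(c); cv2.imwrite(f"pics/{c}0.png",im[:,:,::-1])
    k=robot.get_calibration(c); print(c,k)
    for l in ("red_hook","black_hook","rack","stand"):
        print(c,l,[(d['score'],d['point']) for d in robot.spot_in(c,l)][:4])
print(robot.observe()['time'])
E
```

```text
pics
{'time': 0.0, 'qpos': array([-1.46020264e-01,  3.42700414e-01,  1.52504193e+00,  1.44980783e-06,
        1.27536041e+00, -1.45995094e-01]), 'qvel': array([ 1.85816007e-04,  6.37941091e-04,  5.93866443e-04, -1.20124672e-03,
       -1.04275882e-03, -7.88291849e-05]), 'joint_efforts': array([ 7.61924657e-04, -4.31245601e+01, -2.44219762e+01,  7.17750052e-02,
        5.59406646e-02, -1.04314388e-04]), 'tool_pos': array([5.24592789e-01, 7.19530913e-05, 2.26047831e-01]), 'tool_rot': array([-1.71770948,  1.56928623,  2.99465391]), 'contact_force': array([ 0.15806401,  0.17177369, -0.46573064]), 'torque': array([-0.04231506, -0.0123613 ,  0.06005106]), 'opening': 0.09190688669050434}
scene {'mtx': array([[480.4291791 ,   0.        , 324.58063347],
       [  0.        , 480.4291791 , 200.17036803],
       [  0.        ,   0.        ,   1.        ]]), 'view': array([[-0.85063394,  0.52568003, -0.0090784 ,  0.43791285],
       [-0.43501684, -0.6940193 ,  0.57367025,  0.13402994],
       [ 0.29526641,  0.49193264,  0.81903603, -1.53776852],
       [ 0.        ,  0.        ,  0.        ,  1.
[... 877 characters left out ...]
ay([[303.96605522,   0.        , 318.58760182],
       [  0.        , 303.96605522, 197.93808556],
       [  0.        ,   0.        ,   1.        ]]), 'view': array([[ 9.99999987e-01, -1.52925561e-04,  4.90525511e-05,
        -5.25330639e-01],
       [ 1.60579419e-04,  9.56988161e-01, -2.90126927e-01,
         3.72904742e-02],
       [-2.57488770e-06,  2.90126931e-01,  9.56988173e-01,
        -3.91126588e-01],
       [ 0.00000000e+00,  0.00000000e+00,  0.00000000e+00,
         1.00000000e+00]])}
wrist red_hook [(0.9, [230.6, 7.6]), (0.7, [343.0, 206.9]), (0.6, [118.3, 3.3])]
wrist black_hook [(0.79, [317.5, 64.6])]
wrist rack [(0.95, [306.4, 50.5])]
wrist stand [(0.68, [307.1, 310.9])]
0.75
```

View pics/scene0.png

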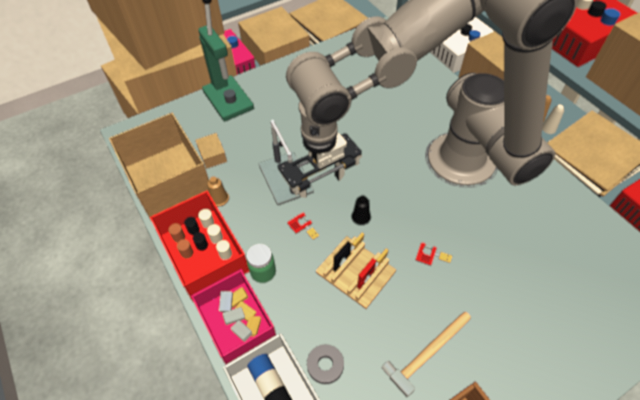

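View pics/side0.png

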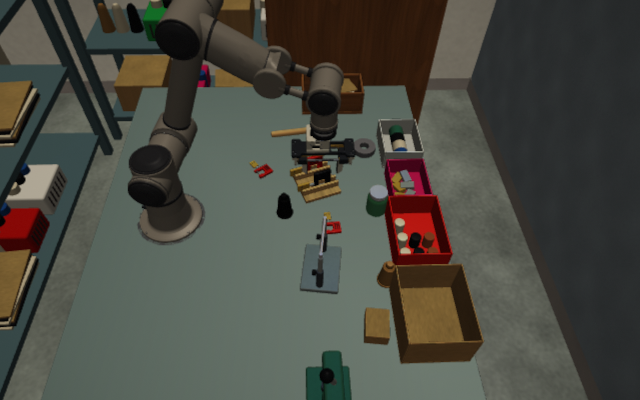

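View pics/wrist0.png

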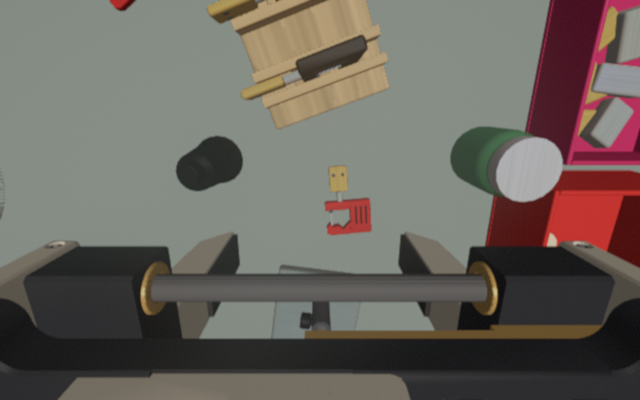

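The large red hook in the rack's far slot (scene ~[370,270]) is upright. The two red ones at scene [428,255] and [300,226] lie flat on the table and are smaller. I'll confirm with an enlarged crop and measure positions.

```bash
cat > h.py <<'E'
import numpy as np, cv2
from scipy.spatial.transform import Rotation as Ro
from cell import robot
def ray(k,px):
    M=k['mtx'];V=k['view']; d=np.array([(px[0]-M[0,2])/M[0,0],-(px[1]-M[1,2])/M[1,1],-1.])
    R=V[:3,:3];c=-R.T@V[:3,3]; return c,R.T@d
def onz(k,px,z):
    c,d=ray(k,px); return c+d*(z-c[2])/d[2]
def proj(k,P):
    P=np.atleast_2d(P);V=k['view'];q=P@V[:3,:3].T+V[:3,3];M=k['mtx']
    return np.c_[M[0,2]+M[0,0]*q[:,0]/-q[:,2],M[1,2]-M[1,1]*q[:,1]/-q[:,2]]
def tri(rays):
    A=np.zeros((3,3));b=np.zeros(3)
    for c,d in rays:
        d=d/np.linalg.norm(d);P=np.eye(3)-np.outer(d,d);A+=P;b+=P@c
    return np.linalg.solve(A,b)
def toolR(s): return Ro.from_euler('xyz',s['tool_rot']).as_matrix()
E
python3 - <<'E'
from h import *
s=robot.observe();print(toolR(s).round(3))
a=cv2.imread('pics/scene0.png')
for n,(x,y,w,h) in {'rack':(300,215,160,100),'stand':(240,105,140,110)}.items():
    cv2.imwrite(f'pics/c_{n}.png',cv2.resize(a[y:y+h,x:x+w],None,fx=5,fy=5,interpolation=cv2.INTER_CUBIC))
a=cv2.imread('pics/side0.png');x,y,w,h=250,150,160,150
cv2.imwrite('pics/c_side.png',cv2.resize(a[y:y+h,x:x+w],None,fx=4,fy=4,interpolation=cv2.INTER_CUBIC))
k=robot.get_calibration('scene')
for z in (0,.04): print('rack',onz(k,(357,270),z))
print('redback',onz(k,(368,270),.08),'stand',onz(k,(285,175),.02))
k=robot.get_calibration('side')
print('stand',onz(k,(321,268),.018))
E
```

```text
[[ 0.  1.  0.]
 [-0.  0. -1.]
 [-1.  0.  0.]]
rack [0.504541   0.15206015 0.        ]
rack [0.51736175 0.16781089 0.04      ]
redback [0.50640336 0.19840752 0.08      ] stand [ 0.51785704 -0.2266678   0.02      ]
stand [ 0.51891462 -0.2291702   0.018     ]
```

View pics/c_rack.png

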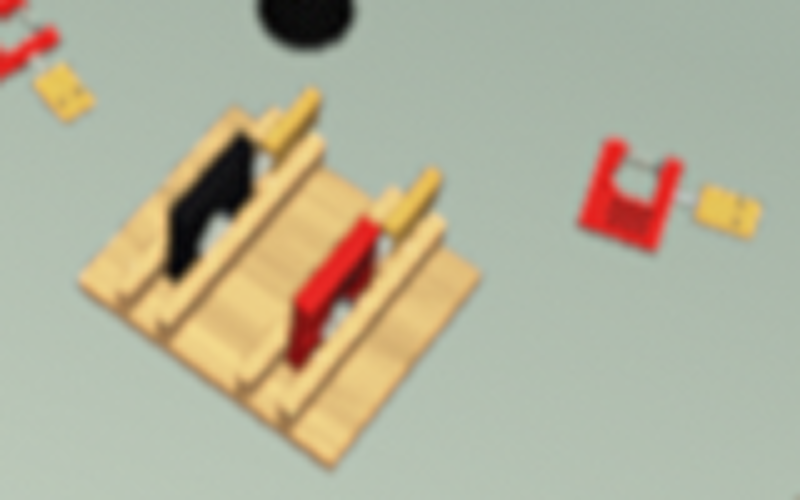

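View pics/c_stand.png

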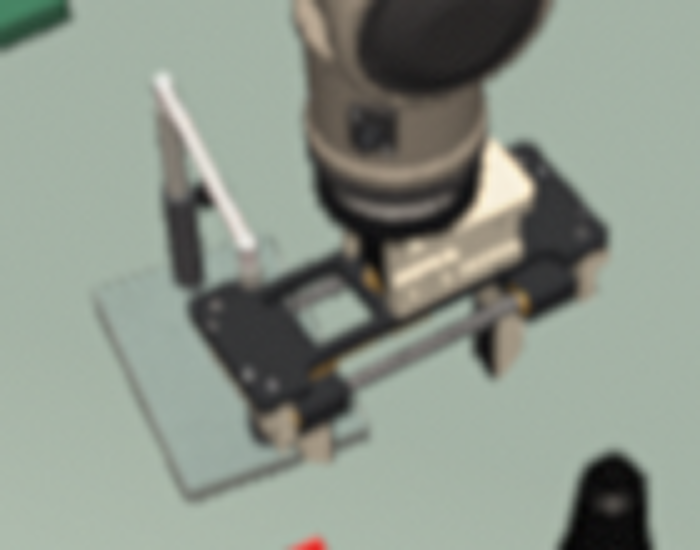

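View pics/c_side.png

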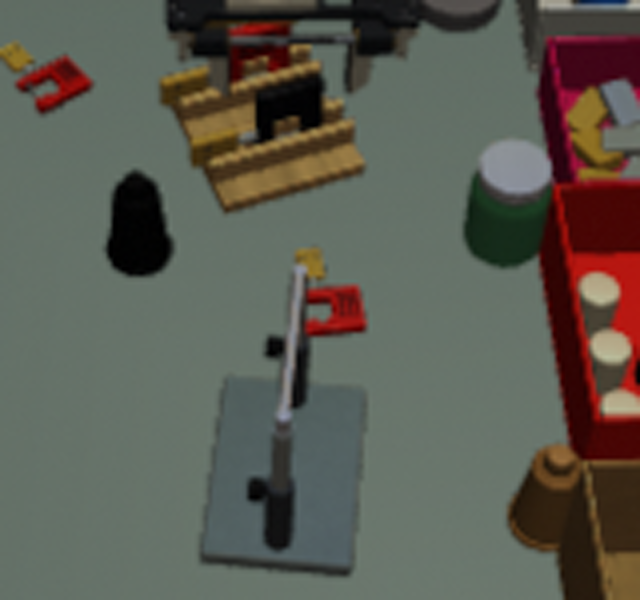

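```bash
python3 - <<'E'
from h import *
k=robot.get_calibration('scene')
f=lambda x,y,z:onz(k,(300+x/5,215+y/5),z)
a,b=f(375,224,.097),f(303,302,.097); print(a,b,np.degrees(np.arctan2(*(b-a)[1::-1])),np.linalg.norm(a-b))
a,b=f(440,170,.059),f(388,230,.059);print(a,b)
k2=robot.get_calibration('side')
S=[(272,120.6),(289.6,153.6)];D=[(320.75,253.75),(325,217.5)]
for p,q in zip(S,D):
    r=[ray(k,p),ray(k2,q)];P=tri(r);print('bar end',P,proj(k,P)-p,proj(k2,P)-q)
E
```

```text
[0.48073527 0.19062083 0.097     ] [0.53635489 0.20739287 0.097     ] 16.78063437430468 0.05809340348638677
[0.41852578 0.16751507 0.059     ] [0.46289298 0.18219003 0.059     ]
bar end [ 0.51015773 -0.2904972   0.19663928] [[-0.24897919  0.07609999]] [[-0.25136483 -0.06989969]]
bar end [ 0.52795405 -0.15866078  0.19375054] [[-0.59125781  0.18914699]] [[-0.53329017 -0.15331247]]
```

```bash
python3 - <<'E'
import numpy as np
# start a=0: y=(1,0), z=(0,-1)
d=np.array([0.508-.5246,.199])
for i in range(9):
    a=np.radians(8.1*i); y=np.array([np.cos(a),-np.sin(a)]); z=np.array([-np.sin(a),-np.cos(a)])
    print(i,(d/9*1000@y).round(),(d/9*1000@z).round())
E
```

```text
0 -2.0 -22.0
1 -5.0 -22.0
2 -8.0 -21.0
3 -11.0 -19.0
4 -13.0 -18.0
5 -16.0 -16.0
6 -18.0 -13.0
7 -19.0 -11.0
8 -21.0 -8.0
```

Call:
{"fn": "play_rows", "kwargs": {"moves": [[[0,-0.002,-0.022,8.1,-0.3],[0,-0.005,-0.022,8.1,-0.3],[0,-0.008,-0.021,8.1,-0.3],[0,-0.011,-0.019,8.1,-0.3],[0,-0.013,-0.018,8.1,-0.3],[0,-0.016,-0.016,8.1,-0.3],[0,-0.018,-0.013,8.1,-0.3],[0,-0.019,-0.011,8.1,-0.3],[0,-0.021,-0.008,8.1,-0.3],[0,0,0,0,-0.3]]]}}

```text
time: 1.75
tool_pos: [0.5129, 0.2069, 0.2267]
tool_rot: [2.85, 1.57, -0.049]
contact_force: [-0.4, 0.0, -0.7]
opening: 0.0324
```

```bash
python3 - <<'E'
from h import *
s=robot.observe();print(s['tool_pos'],s['qpos'][5],s['opening'],s['contact_force']);R=toolR(s);print(R.round(3))
k=robot.get_calibration('wrist');im=robot.read_camera('wrist');cv2.imwrite('pics/w1.png',im[:,:,::-1]);np.save('w1.npy',k['view'])
x,y,w,h=180,150,280,150
cv2.imwrite('pics/w1c.png',cv2.resize(im[y:y+h,x:x+w,::-1],None,fx=2.8,fy=2.8,interpolation=cv2.INTER_CUBIC))
E
```

```text
[0.51287971 0.20692929 0.2267027 ] 1.5727425181517705 0.03236230682974247 [-0.44252952  0.01516558 -0.73856854]
[[ 0.001  0.241 -0.971]
 [-0.    -0.971 -0.241]
 [-1.     0.    -0.001]]
```

View pics/w1.png

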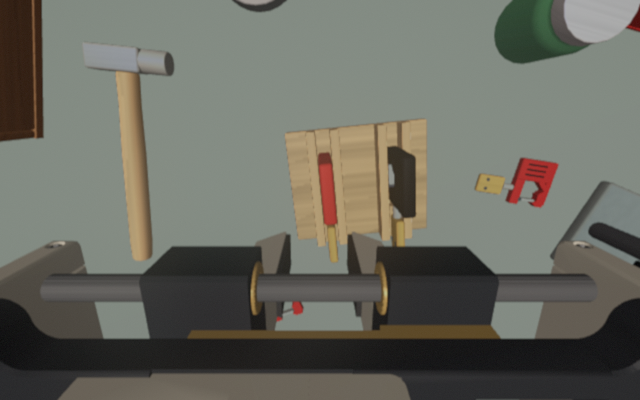

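View pics/w1c.png

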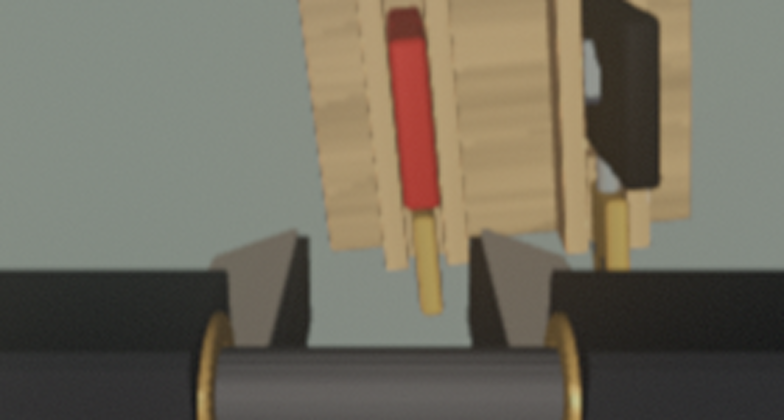

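The crop shows the big red hook upright in its slot, its top running from [325,164] to [330,224]; the flat red ones are small look-alikes on the table.

```bash
python3 - <<'E'
from h import *
k=robot.get_calibration('wrist');k['view']=np.load('w1.npy')
f=lambda x,y,z:onz(k,(180+x/2.8,150+y/2.8),z)
n,r=f(407,40,.097),f(421.5,208,.097);print(n,r,np.linalg.norm(n-r),np.degrees(np.arctan2(*(n-r)[1::-1])))
b1,b2=f(431,313,.059),f(424,216,.059);print('brass',b1,b2)
u=(n-r)/np.linalg.norm(n-r)
print('grip center',(n+r)/2)
s=robot.observe();R=toolR(s)
t=(n+r)/2+0*u; t[2]=.015+.051
print('tool shift',(R.T@(t-s['tool_pos'])).round(4))
kk=robot.get_calibration('wrist'); print(np.abs(kk['view']-k['view']).max())
# fit hook model proj check
yaw=np.arctan2(u[1],u[0]);
E
```

```text
[0.53907128 0.20573698 0.097     ] [0.48057958 0.18540113 0.097     ] 0.06192596727825991 19.171064786001356
brass [0.42067868 0.16410383 0.059     ] [0.4631064  0.17826535 0.059     ]
grip center [0.50982543 0.19556906 0.097     ]
tool shift [0.1607 0.0089 0.0056]
0.0037768366575905987
```

Call:
{"fn": "play_rows", "kwargs": {"moves": [[[0.015,0.002,0.001,-1,-0.3],[0.015,0.002,0.001,-1,-0.3],[0.015,0.002,0.001,-1,-0.3],[0.015,0.002,0.001,-1,-0.3],[0.01,0.001,0.001,-0.6,-0.3],[0.005,0,0,0,-0.3],[0,0,0,0,-0.3],[0,0,0,0,-0.3],[0,0,0,0,-0.3],[0,0,0,0,-0.3]]]}}

```text
time: 2.8
tool_pos: [0.513, 0.1896, 0.1516]
tool_rot: [2.408, 1.565, -0.387]
contact_force: [-0.3, -0.0, -0.6]
opening: 0.0322
```

```bash
python3 - <<'E'
from h import *
s=robot.observe();print(s['tool_pos'],s['opening'],s['contact_force']);R=toolR(s);print(R.round(3), np.degrees(np.arctan2(R[0,1],-R[1,1])))
k=robot.get_calibration('wrist');im=robot.read_camera('wrist');cv2.imwrite('pics/w2.png',im[:,:,::-1]);np.save('w2.npy',k['view'])
s=robot.observe();print(s['tool_pos'],np.abs(robot.get_calibration('wrist')['view']-k['view']).max())
x,y,w,h=200,130,240,180
cv2.imwrite('pics/w2c.png',cv2.resize(im[y:y+h,x:x+w,::-1],None,fx=3.2,fy=3.2,interpolation=cv2.INTER_CUBIC))
E
```

```text
[0.5130022  0.18958247 0.1515543 ] 0.03223983683100855 [-0.25781604 -0.02086624 -0.58443243]
[[ 0.006  0.34  -0.941]
 [-0.002 -0.941 -0.34 ]
 [-1.     0.004 -0.005]] 19.85271767811291
[0.51303499 0.1896487  0.151637  ] 0.00015309479811131954
```

View pics/w2c.png

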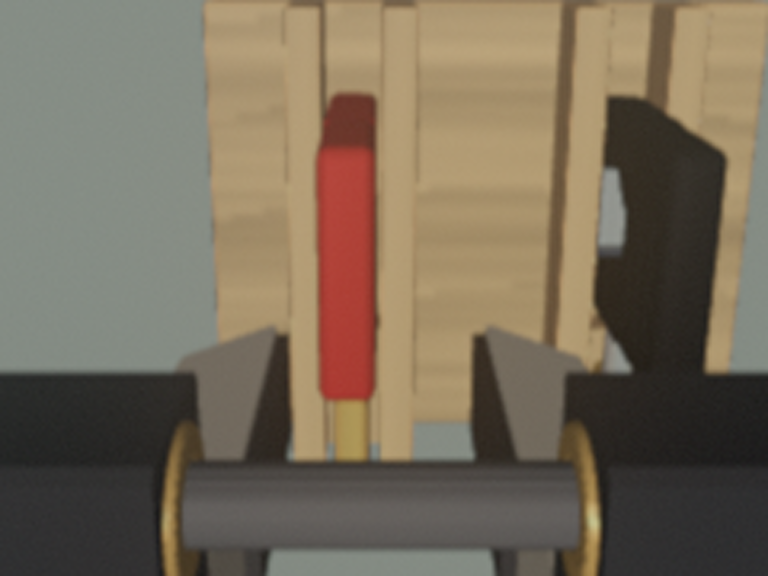

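```bash
python3 - <<'E'
from h import *
k=robot.get_calibration('wrist');s=robot.observe();R=toolR(s)
f=lambda x,y,z:onz(k,(200+x/3.2,130+y/3.2),z)
for z in (.095,.097):
    n,r=f(346.5,148,z),f(347.5,396,z);L=np.linalg.norm(n-r);print(n,r,L,np.degrees(np.arctan2(*(n-r)[1::-1])))
    c=(n+r)/2;t=c.copy();t[2]=.066
    print(c,'tool shift',(R.T@(t-s['tool_pos'])).round(4))
E
```

```text
[0.53909257 0.20577634 0.095     ] [0.48075247 0.18509613 0.095     ] 0.06189699937826724 19.518232532322934
[0.50992252 0.19543624 0.095     ] tool shift [ 0.0856 -0.0069  0.0014]
[0.53952848 0.20587105 0.097     ] [0.48173005 0.18538285 0.097     ] 0.061322300450041875 19.51823253232292
[0.51062926 0.19562695 0.097     ] tool shift [ 0.0856 -0.0068  0.0007]
```

Call:
{"fn": "play_rows", "kwargs": {"moves": [[[0,-0.004,0.001,0,-0.3],[0,-0.003,0,0,-0.3],[0.015,0,0,0,-0.3],[0.02,0,0,0,-0.3],[0.02,0,0,0,-0.3],[0.015,0,0,0,-0.3],[0.005,0,0,0,-0.3],[0,0,0,0,-0.3],[0,0,0,0,-0.3],[0,0,0,0,-0.3]]]}}

```text
time: 3.85
tool_pos: [0.5114, 0.1992, 0.0777]
tool_rot: [2.77, 1.558, -0.023]
contact_force: [0.5, 0.7, -0.1]
opening: 0.032
```

```bash
cat > st.py <<'E'
from h import *
s=robot.observe();R=toolR(s);print(s['time'],s['tool_pos'].round(4),'F',s['contact_force'].round(2),'T',s['torque'].round(3),'yaw',round(np.degrees(np.arctan2(R[0,1],-R[1,1])),2),'op',round(s['opening'],4));print(R.round(3).tolist())
E
python3 - <<'E'
from st import *
t=np.array([.5102,.1955,.066]);print((R.T@(t-s['tool_pos'])).round(4))
im=robot.read_camera('wrist');cv2.imwrite('pics/w3.png',im[100:320,180:460,::-1])
E
```

```text
3.85 [0.5114 0.1992 0.0777] F [ 0.47  0.68 -0.15] T [-0.002  0.071 -0.014] yaw 20.0 op 0.032
[[0.013, 0.342, -0.94], [-0.0, -0.94, -0.342], [-1.0, 0.005, -0.012]]
[0.0116 0.0031 0.0025]
```

View pics/w3.png

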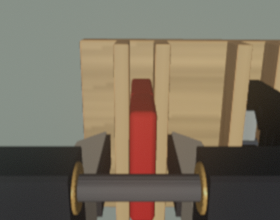

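Call:
{"fn": "play_rows", "kwargs": {"moves": [[[0.003,0.002,0.001,0,-0.3],[0.004,0.001,0.001,0,-0.3],[0.004,0,0,0,-0.3],[0,0,0,0,-0.3],[0,0,0,0,-1],[0,0,0,0,-1],[0,0,0,0,-1],[0,0,0,0,-1],[0,0,0,0,-1],[0,0,0,0,-1]]], "grip_force": 30}}

```text
time: 4.9
tool_pos: [0.5113, 0.1957, 0.067]
tool_rot: [2.839, 1.556, 0.046]
contact_force: [0.7, 0.4, -0.6]
opening: 0.0139
```

```bash
python3 - <<'E'
from st import *
im=robot.read_camera('wrist');cv2.imwrite('pics/w4.png',cv2.resize(im[100:320,180:460,::-1],None,fx=2.5,fy=2.5))
E
```

```text
4.9 [0.5113 0.1957 0.067 ] F [ 0.65  0.39 -0.61] T [0.02  0.066 0.031] yaw 19.97 op 0.0139
[[0.015, 0.342, -0.94], [0.001, -0.94, -0.342], [-1.0, 0.005, -0.014]]
```

View pics/w4.png

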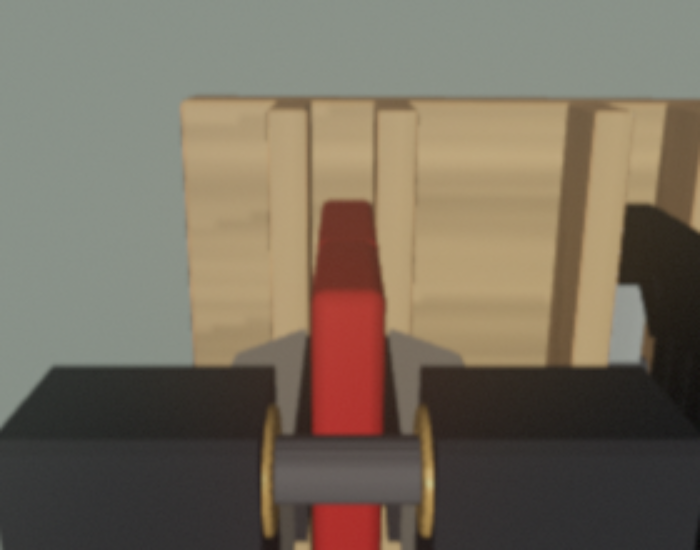

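Call:
{"fn": "play_rows", "kwargs": {"moves": [[[-0.006,0,0,0,-1],[-0.012,0,0,0,-1],[-0.025,0,0,0,-1],[-0.03,0,0,0,-1],[-0.03,0,0,0,-1],[-0.03,0,0,0,-1],[-0.03,0,0,0,-1],[-0.03,0,0,0,-1],[-0.02,0,0,0,-1],[0,0,0,0,-1]]]}}

```text
time: 5.95
tool_pos: [0.5064, 0.1948, 0.2959]
tool_rot: [2.818, 1.553, 0.025]
contact_force: [-0.4, 0.3, -1.7]
opening: 0.0137
```

```bash
python3 - <<'E'
from st import *
for c in ('scene','side'):
    im=robot.read_camera(c);cv2.imwrite(f'pics/{c}5.png',im[:,:,::-1])
E
```

```text
5.95 [0.5064 0.1948 0.2959] F [-0.39  0.3  -1.65] T [ 0.048  0.052 -0.009] yaw 19.99 op 0.0137
[[0.018, 0.342, -0.94], [0.0, -0.94, -0.342], [-1.0, 0.006, -0.017]]
```

View pics/scene5.png

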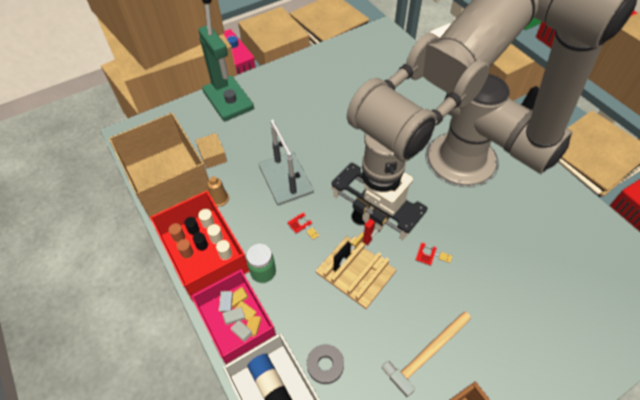

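View pics/side5.png

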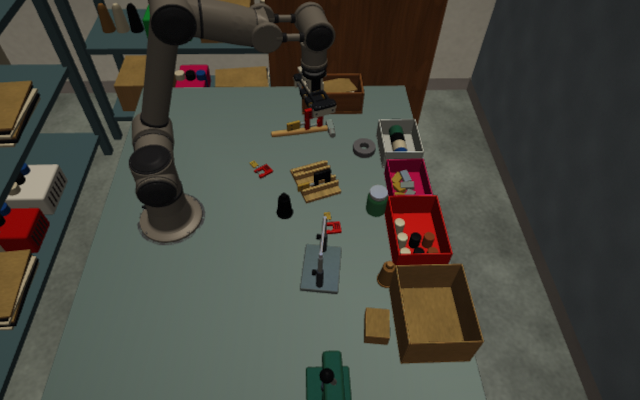

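Hook is out of the rack; the stand is unobstructed in both views. I'll refine the bar ends and base corners from crops.

```bash
python3 - <<'E'
from h import *
a=cv2.imread('pics/scene5.png')[110:210,240:330];b=cv2.imread('pics/side5.png')[200:300,285:355]
A=cv2.resize(a,None,fx=6,fy=6,interpolation=cv2.INTER_CUBIC);cv2.imwrite('pics/s5a.png',A)
B=cv2.resize(b,None,fx=6,fy=6,interpolation=cv2.INTER_CUBIC);cv2.imwrite('pics/s5b.png',B)
E
```

```text
(no output)
```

View pics/s5a.png

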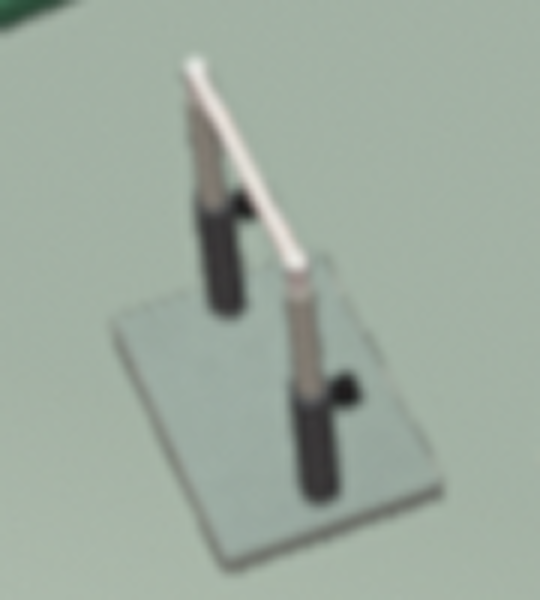

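View pics/s5b.png

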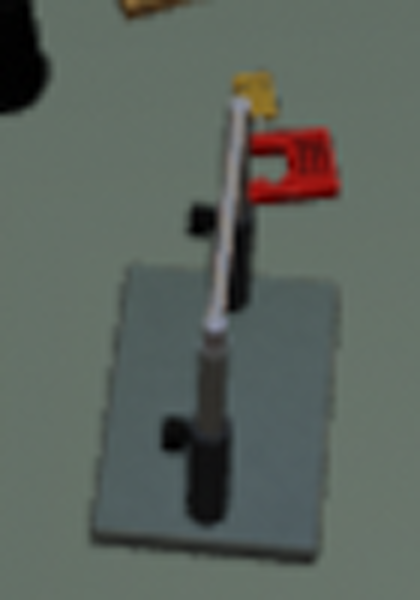

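```bash
python3 - <<'E'
from h import *
from scipy.optimize import least_squares
ks=robot.get_calibration('scene');kd=robot.get_calibration('side')
sc=lambda p:np.array(p)/6+[240,110]; sd=lambda p:np.array(p)/6+[285,200]
cs=[(60,-85),(60,85),(-60,85),(-60,-85)]
S=[sc(p) for p in [(113,322),(228,562),(443,485),(325,255)]]
cd=[(-60,85),(60,85),(60,-85),(-60,-85)]
D=[sd(p) for p in [(130,265),(338,285),(317,551),(95,538)]]
def W(p,l): 
    c,s_=np.cos(p[2]),np.sin(p[2]);return np.array([p[0]+c*l[0]-s_*l[1],p[1]+s_*l[0]+c*l[1],l[2]])
def res(p):
    r=[]
    for l,q in zip(cs,S): r.append(proj(ks,W(p,(l[0]/1e3,l[1]/1e3,.018)))[0]-q)
    for l,q in zip(cd,D): r.append(proj(kd,W(p,(l[0]/1e3,l[1]/1e3,.018)))[0]-q)
    for sg,q,k in ((-1,sc((193,68)),ks),(1,sc((299,262)),ks),(1,sd((240,103)),kd),(-1,sd((215,325)),kd)):
        r.append(proj(k,W(p,(0,sg*p[4],p[3])))[0]-q)
    return np.ravel(r)
o=least_squares(res,[.52,-.22,-.13,.19,.066]);print(o.x.round(4),np.degrees(o.x[2]));print(res(o.x).reshape(-1,2).round(2))
J=o.jac;print('sd(1px)',np.sqrt(np.diag(np.linalg.inv(J.T@J))))
# red_hook gate & hook pose check in hand
E
```

```text
[ 0.5193 -0.2235 -0.1341  0.1942  0.0668] -7.684586633655252
[[-1.31 -0.6 ]
 [-1.31 -0.07]
 [ 0.11 -0.77]
 [-1.23 -1.46]
 [-1.16 -1.06]
 [-0.11 -1.16]
 [-0.03 -0.12]
 [-1.4  -1.61]
 [-0.27  0.14]
 [-0.68  0.38]
 [-0.46 -0.28]
 [-0.29 -0.25]]
sd(1px) [0.00090158 0.00106127 0.01003703 0.00225019 0.00179952]
```

Call:
{"fn": "play_rows", "kwargs": {"moves": [[[0,0.03,0.01,2.8,-1],[0,0.036,0.01,2.8,-1],[0,0.037,0.009,2.8,-1],[0,0.037,0.007,2.8,-1],[0,0.038,0.005,2.8,-1],[0,0.038,0.003,2.8,-1],[0,0.038,0.001,2.8,-1],[0,0.038,-0.001,2.8,-1],[0,0.038,-0.003,2.5,-1],[0,0.02,-0.003,0,-1]]]}}

```text
time: 7.05
tool_pos: [0.5047, -0.17, 0.2733]
tool_rot: [-0.199, 1.55, 2.845]
contact_force: [1.6, 1.0, -1.2]
opening: 0.0136
```

```bash
python3 - <<'E'
from st import *
t=np.array([.515,-.223,.28]);print((R.T@(t-s['tool_pos'])).round(4))
E
```

```text
7.05 [ 0.5047 -0.17    0.2733] F [ 1.64  0.97 -1.22] T [0.033 0.019 0.055] yaw -5.58 op 0.0136
[[-0.02, -0.097, -0.995], [0.006, -0.995, 0.097], [-1.0, -0.004, 0.021]]
[-0.0073  0.0517 -0.0153]
```

Call:
{"fn": "play_rows", "kwargs": {"moves": [[[-0.004,0.005,-0.003,0.3,-1],[-0.002,0.008,-0.003,0.3,-1],[-0.002,0.01,-0.003,0.3,-1],[0,0.01,-0.003,0.3,-1],[0,0.008,-0.002,0.3,-1],[0,0.004,0,0.2,-1],[0,0,0,0,-1],[0,0,0,0,-1],[0,0,0,0,-1],[0,0,0,0,-1]]]}}

```text
time: 8.05
tool_pos: [0.513, -0.2175, 0.2765]
tool_rot: [-0.251, 1.541, 2.762]
contact_force: [0.5, -0.5, -1.2]
opening: 0.0136
```

```bash
python3 - <<'E'
from st import *
t=np.array([.515,-.223,.28]);print((R.T@(t-s['tool_pos'])).round(4))
k=robot.get_calibration('wrist');im=robot.read_camera('wrist');cv2.imwrite('pics/w7.png',im[:,:,::-1])
E
```

```text
8.05 [ 0.513  -0.2175  0.2765] F [ 0.55 -0.45 -1.24] T [ 0.021  0.026 -0.031] yaw -7.37 op 0.0136
[[-0.028, -0.128, -0.991], [0.011, -0.992, 0.128], [-1.0, -0.007, 0.029]]
[-0.0036  0.0052 -0.0026]
```

View pics/w7.png

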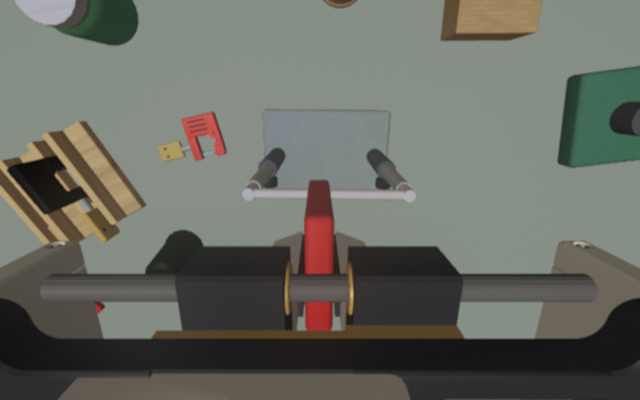

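```bash
cat > hk.py <<'E'
from h import *
Rg=np.array([[0.015,0.342,-0.94],[0.001,-0.94,-0.342],[-1.0,0.005,-0.014]])
U,_,Vt=np.linalg.svd(Rg);Rg=U@Vt
pg=np.array([.5113,.1957,.067]);yw=np.radians(19.97)
Hg=np.array([[np.cos(yw),-np.sin(yw),0],[np.sin(yw),np.cos(yw),0],[0,0,1]])
og=pg-Hg@np.array([-.003,0,.052])
def hook(s):
    R=toolR(s);T=R@Rg.T;return T@Hg, s['tool_pos']+T@(og-pg)
def inhook(s,P):
    H,o=hook(s);return H.T@(np.asarray(P)-o)
E
python3 - <<'E'
from hk import *
s=robot.observe();k=robot.get_calibration('wrist');H,o=hook(s);print('origin',o,'\n',H.round(3))
for z in (.19,.194,.198):
    a,b=onz(k,(248,194),z),onz(k,(410,196),z);print(z,(a+b)/2,np.linalg.norm(a-b),np.degrees(np.arctan2(*(a-b)[1::-1]))-90, inhook(s,(a+b)/2)*1e3)
print('bar stereo in hook',inhook(s,[.5193,-.2235,.194])*1e3)
im=cv2.imread('pics/w7.png')
pts=[(28,-7,82),(28,7,82),(28,-7,0),(28,7,0),(-36,-7,82),(-36,7,82)]
print(proj(k,[o+H@(np.array(p)/1e3) for p in pts]).round(1))
cv2.imwrite('pics/w7c.png',cv2.resize(im[160:340,220:420],None,fx=4,fy=4,interpolation=cv2.INTER_CUBIC)[:600])
E
```

```text
origin [ 0.51383703 -0.21699223  0.22447304] 
 [[ 0.991  0.129  0.041]
 [-0.128  0.992 -0.018]
 [-0.043  0.012  0.999]]
0.19 [ 0.51668609 -0.22688919  0.19      ] 0.13586402473053333 -8.00243604587115 [  5.58492362  -9.86302359 -34.14655429]
0.194 [ 0.51798309 -0.22693879  0.194     ] 0.13362421426414126 -8.002436045871164 [  6.70310526  -9.69675949 -30.0960376 ]
0.198 [ 0.51928008 -0.22698839  0.198     ] 0.13138440379774918 -8.00243604587115 [  7.82128691  -9.5304954  -26.04552091]
bar stereo in hook [  7.56695939  -6.11719914 -30.1018688 ]
[[333.  215.6]
 [301.9 215.7]
 [327.1 177.4]
 [307.3 177.4]
 [331.3 334.5]
 [303.8 334.6]]
```

View pics/w7c.png

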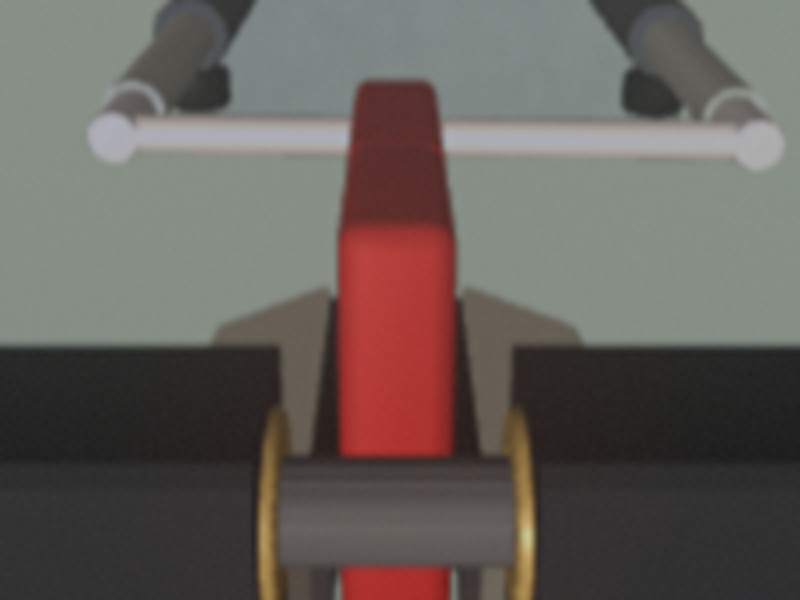

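Call:
{"fn": "play_rows", "kwargs": {"moves": [[[0.001,0.003,-0.002,-0.3,-1],[0.002,0.003,-0.002,0,-1],[0.004,0.002,-0.002,0,-1],[0.004,0,-0.001,0,-1],[0.003,0,0,0,-1],[0.003,0,0,0,-1],[0.002,0,0,0,-1],[0,0,0,0,-1],[0,0,0,0,-1],[0,0,0,0,-1]]]}}

```text
time: 9.1
tool_pos: [0.5188, -0.2265, 0.2551]
tool_rot: [-0.264, 1.54, 2.755]
contact_force: [-0.6, 0.2, -2.3]
opening: 0.0138
```

```bash
cat > look.py <<'E'
import sys
from st import *
from hk import *
n=sys.argv[1]
k=robot.get_calibration('wrist');im=robot.read_camera('wrist')[:,:,::-1].copy()
H,o=hook(s);print('origin',o.round(4),'hx.z',H[2,0].round(4),'hy.z',H[2,1].round(4))
print('bar in hook',(inhook(s,[.5185,-.225,.194])*1e3).round(1), 'nose proj',proj(k,[o+H@np.array(p) for p in [(.028,0,.082),(.028,0,0)]]).round(1).tolist())
cv2.imwrite(f'pics/{n}.png',cv2.resize(im[150:320,220:420],None,fx=4,fy=4,interpolation=cv2.INTER_CUBIC)[:600])
E
python3 look.py w8
```

```text
9.1 [ 0.5188 -0.2265  0.2551] F [-0.55  0.23 -2.27] T [ 0.012  0.055 -0.041] yaw -7.02 op 0.0138
[[-0.029, -0.122, -0.992], [0.012, -0.992, 0.122], [-1.0, -0.008, 0.03]]
origin [ 0.5196 -0.2259  0.2031] hx.z -0.0441 hy.z 0.0126
bar in hook [-0.8  0.6 -9.1] nose proj [[317.4, 215.6], [317.2, 177.4]]
```

View pics/w8.png

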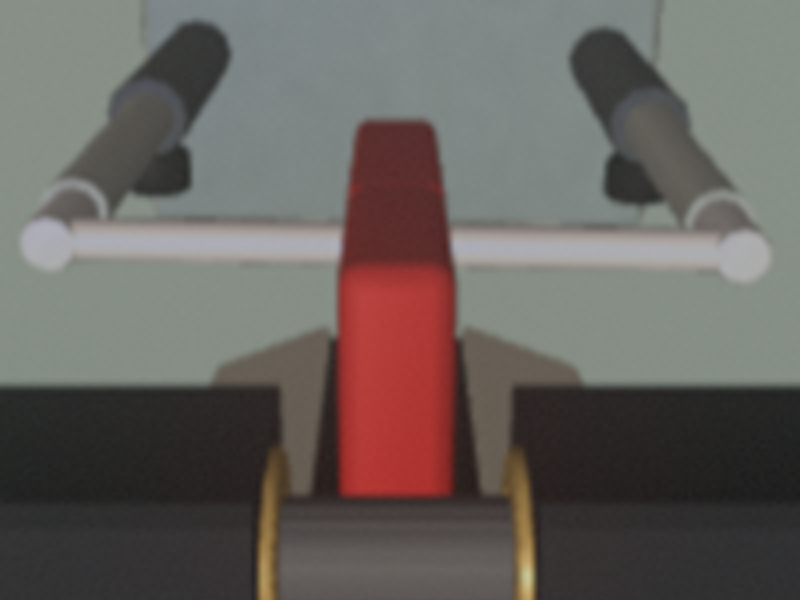

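```bash
python3 - <<'E'
from hk import *
from scipy.optimize import least_squares
s=robot.observe();k=robot.get_calibration('wrist');e=[(231.4,210.3),(405.3,213.4)]
for z in (.19,.194,.198):
    a,b=onz(k,e[0],z),onz(k,e[1],z);print(z,(a+b)/2,np.linalg.norm(a-b),np.degrees(np.arctan2(*(a-b)[1::-1]))-90, inhook(s,(a+b)/2)*1e3)
print(np.linalg.inv(k['view'])[:3,3])
E
```

```text
0.19 [ 0.51670533 -0.22622364  0.19      ] 0.13555663659890144 -7.962957416652841 [ -2.25317962  -0.84267432 -13.22488594]
0.194 [ 0.51823528 -0.22644424  0.194     ] 0.1331054683758195 -7.962957416652856 [-0.88499141 -0.82338165 -9.16076442]
0.198 [ 0.51976522 -0.22666485  0.198     ] 0.13065430015273746 -7.96295741665287 [ 0.48319679 -0.80408899 -5.09664291]
[ 0.60131562 -0.23842372  0.41121148]
```

Call:
{"fn": "play_rows", "kwargs": {"moves": [[[0.001,0,0.001,0.4,-1],[0.002,0,0,0.4,-1],[0.002,0,0,0,-1],[0.002,0,0,0,-1],[0.001,0,0,0,-1],[0,0,0,0,-1],[0,0,0,0,-1],[0,0,0,0,-1],[0,0,0,0,-1],[0,0,0,0,-1]]]}}

```text
time: 10.15
tool_pos: [0.5176, -0.2263, 0.2469]
tool_rot: [-0.244, 1.541, 2.76]
contact_force: [-0.3, 0.5, -1.6]
opening: 0.0134
```

```bash
python3 look.py w9
```

```text
10.15 [ 0.5176 -0.2263  0.2469] F [-0.34  0.51 -1.56] T [0.044 0.052 0.011] yaw -7.89 op 0.0134
[[-0.028, -0.137, -0.99], [0.011, -0.991, 0.137], [-1.0, -0.007, 0.029]]
origin [ 0.5184 -0.2258  0.1948] hx.z -0.0434 hy.z 0.0119
bar in hook [ 0.   0.8 -0.8] nose proj [[317.5, 215.6], [317.2, 177.4]]
```

View pics/w9.png

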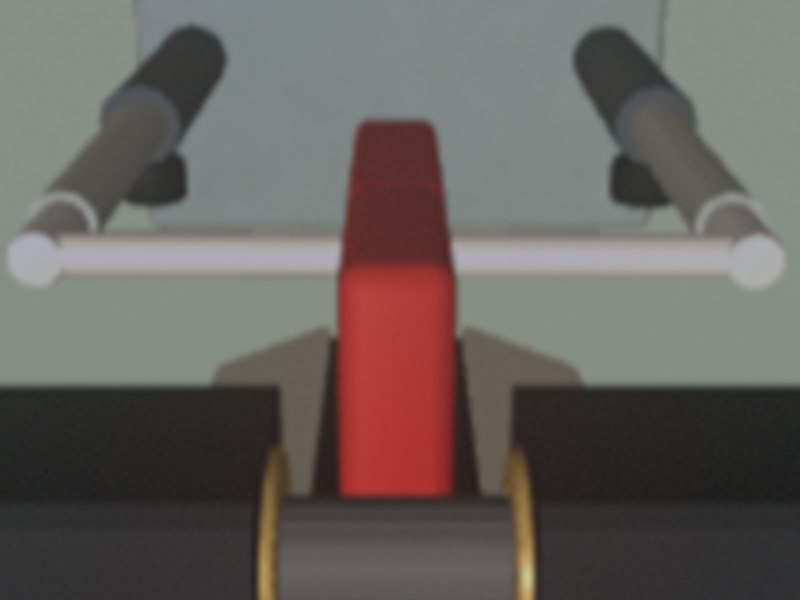

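Call:
{"fn": "play_rows", "kwargs": {"moves": [[[0,0,0.001,0,-1],[0.001,0,0,0,-1],[0.001,0,0,0,-1],[0.001,0,0,0,-1],[0.001,0,0,0,-1],[0,0,0,0,-1],[0,0,0,0,-1],[0,0,0,0,-1],[0,0,0,0,-1],[0,0,0,0,-1]]]}}

```text
time: 11.2
tool_pos: [0.5164, -0.2261, 0.2425]
tool_rot: [-0.245, 1.541, 2.759]
contact_force: [0.3, -0.5, -2.0]
opening: 0.0139
```

```bash
python3 look.py w10
```

```text
11.2 [ 0.5164 -0.2261  0.2425] F [ 0.3  -0.45 -2.02] T [0.071 0.026 0.036] yaw -7.89 op 0.0139
[[-0.028, -0.137, -0.99], [0.011, -0.991, 0.137], [-1.0, -0.007, 0.029]]
origin [ 0.5172 -0.2256  0.1905] hx.z -0.0434 hy.z 0.0119
bar in hook [1.  0.8 3.6] nose proj [[317.5, 215.6], [317.2, 177.4]]
```

Call:
{"fn": "play_rows", "kwargs": {"moves": [[[0.001,0,0,0,-1],[0.001,0,0,0,-1],[0.001,0,0,0,-1],[0.001,0,0,0,-1],[0,0,0,0,-1],[0,0,0,0,-1],[0,0,0,0,-1],[0,0,0,0,-1],[0,0,0,0,-1],[0,0,0,0,-1]]]}}

```text
time: 12.25
tool_pos: [0.5164, -0.2261, 0.2393]
tool_rot: [-0.236, 1.542, 2.768]
contact_force: [-0.5, 0.0, 0.3]
opening: 0.0141
```

```bash
python3 look.py w11
```

```text
12.25 [ 0.5164 -0.2261  0.2393] F [-0.47  0.05  0.32] T [0.11  0.112 0.016] yaw -7.88 op 0.0141
[[-0.027, -0.137, -0.99], [0.01, -0.991, 0.137], [-1.0, -0.007, 0.028]]
origin [ 0.5173 -0.2256  0.1872] hx.z -0.0421 hy.z 0.0113
bar in hook [0.8 0.8 6.8] nose proj [[317.4, 215.7], [317.2, 177.4]]
```

View pics/w11.png

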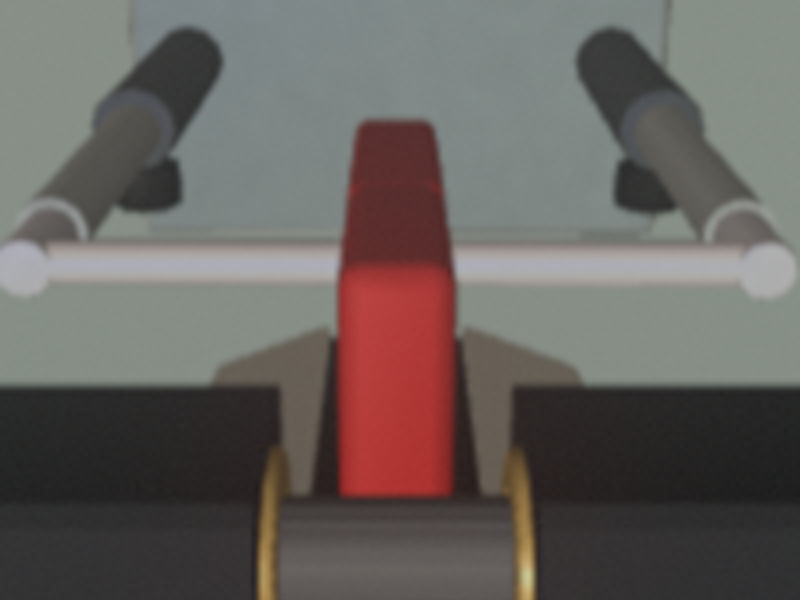

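Call:
{"fn": "play_rows", "kwargs": {"moves": [[[0.001,0,0,0,-1],[0.001,0,0,0,-1],[0.001,0,0,0,-1],[0.001,0,0,0,-1],[0.001,0,0,0,-1],[0.001,0,0,0,-1],[0.001,0,0,0,-1],[0.001,0,0,0,-1],[0,0,0,0,-1],[0,0,0,0,-1]]]}}

```text
time: 13.3
tool_pos: [0.5166, -0.226, 0.2316]
tool_rot: [-0.234, 1.544, 2.77]
contact_force: [-0.8, 0.5, 2.1]
opening: 0.014
```

```bash
python3 look.py w12
```

```text
13.3 [ 0.5166 -0.226   0.2316] F [-0.81  0.5   2.13] T [0.141 0.204 0.029] yaw -7.88 op 0.014
[[-0.025, -0.137, -0.99], [0.01, -0.991, 0.137], [-1.0, -0.006, 0.026]]
origin [ 0.5175 -0.2256  0.1795] hx.z -0.0403 hy.z 0.0108
bar in hook [ 0.3  0.9 14.5] nose proj [[317.4, 215.7], [317.2, 177.4]]
```

View pics/w12.png

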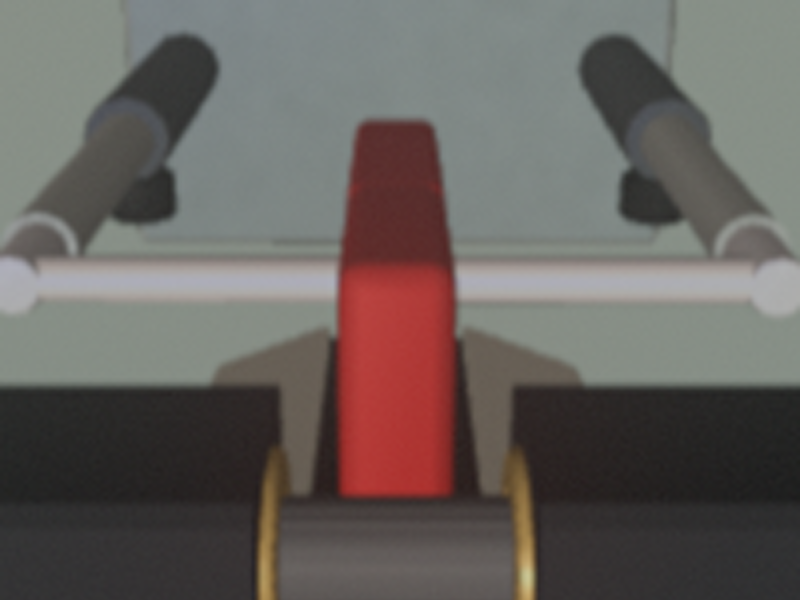

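Call:
{"fn": "play_rows", "kwargs": {"moves": [[[0.001,0,0,0,-1],[0.001,0,0,0,-1],[0.001,0,0,0,-1],[0.001,0,0,0,-1],[0.001,0,0,0,-1],[0.001,0,0,0,-1],[0.001,0,0,0,-1],[0.001,0,0,0,-1],[0.001,0,0,0,-1],[0,0,0,0,-1]]]}}

```text
time: 14.35
tool_pos: [0.5169, -0.2265, 0.2228]
tool_rot: [-0.205, 1.547, 2.799]
contact_force: [-1.2, -0.5, 3.4]
opening: 0.0136
```

```bash
python3 look.py w13
```

```text
14.35 [ 0.5169 -0.2265  0.2228] F [-1.18 -0.51  3.44] T [0.104 0.232 0.02 ] yaw -7.88 op 0.0136
[[-0.023, -0.137, -0.99], [0.008, -0.991, 0.137], [-1.0, -0.005, 0.024]]
origin [ 0.518  -0.2261  0.1707] hx.z -0.038 hy.z 0.0095
bar in hook [-0.5  1.4 23.3] nose proj [[317.5, 215.6], [317.2, 177.4]]
```

Call:
{"fn": "play_rows", "kwargs": {"moves": [[[0.001,0,0.001,0,-1],[0.001,0,0,0,-1],[0.001,0,0,0,-1],[0.001,0,0,0,-1],[0.001,0,0,0,-1],[0.001,0,0,0,-1],[0.001,0,0,0,-1],[0.001,0,0,0,-1],[0.001,0,0,0,-1],[0.001,0,0,0,-1]]]}}

```text
time: 15.4
tool_pos: [0.5133, -0.2256, 0.2098]
tool_rot: [-0.216, 1.539, 2.788]
contact_force: [-0.0, -0.6, -1.7]
opening: 0.0139
```

```bash
python3 look.py w14
```

```text
15.4 [ 0.5133 -0.2256  0.2098] F [-0.04 -0.63 -1.7 ] T [0.051 0.055 0.053] yaw -7.89 op 0.0139
[[-0.029, -0.137, -0.99], [0.011, -0.991, 0.137], [-1.0, -0.007, 0.031]]
origin [ 0.5141 -0.2251  0.1577] hx.z -0.0448 hy.z 0.0113
bar in hook [ 2.7  1.1 36.4] nose proj [[317.5, 215.7], [317.2, 177.4]]
```

View pics/w14.png

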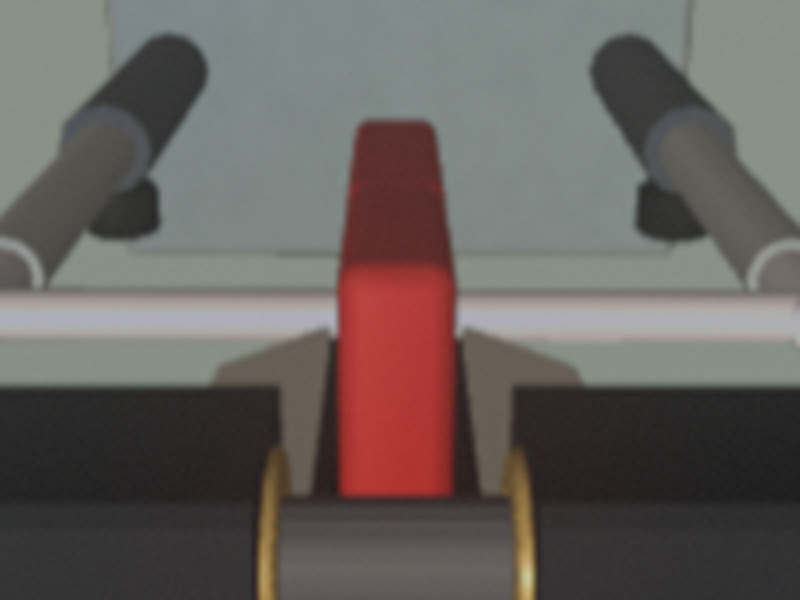

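Call:
{"fn": "play_rows", "kwargs": {"moves": [[[0.001,0,0,0,-1],[0.001,0,0,0,-1],[0,0,0,0,-1],[0,0,0,0,-1],[0,0,0,0,-1],[0,0,0,0,-1],[0,0,0,0,-1],[0,0,0,0,-1],[0,0,0,0,-1],[0,0,0,0,-1]]]}}

```text
time: 16.45
tool_pos: [0.5145, -0.2256, 0.2071]
tool_rot: [-0.238, 1.542, 2.766]
contact_force: [-0.1, -0.2, -2.0]
opening: 0.0139
```

```bash
python3 look.py w15; python3 - <<'E'
from h import *
a=robot.read_camera('scene')[90:210,230:350,::-1];b=robot.read_camera('side')[180:300,265:385,::-1]
r=lambda i:cv2.resize(i,None,fx=3.3,fy=4,interpolation=cv2.INTER_CUBIC)
cv2.imwrite('pics/sb15.png',np.hstack([r(a),r(b)]))
E
```

```text
16.45 [ 0.5145 -0.2256  0.2071] F [-0.09 -0.24 -2.02] T [0.072 0.055 0.024] yaw -7.88 op 0.0139
[[-0.027, -0.137, -0.99], [0.011, -0.991, 0.137], [-1.0, -0.007, 0.028]]
origin [ 0.5153 -0.2252  0.155 ] hx.z -0.0426 hy.z 0.0115
bar in hook [ 1.4  1.  39.1] nose proj [[317.5, 215.7], [317.3, 177.4]]
```

View pics/sb15.png

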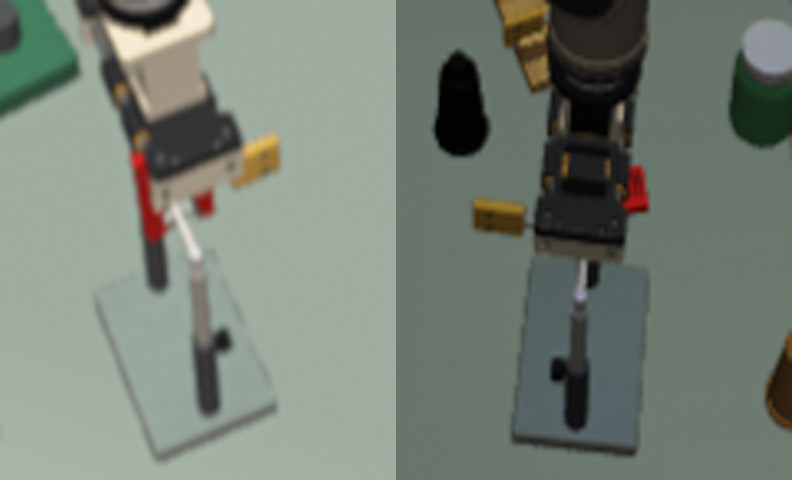

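Call:
{"fn": "play_rows", "kwargs": {"moves": [[[-0.001,0,0,0,-1],[-0.002,0,0,0,-1],[-0.002,0,0,0,-1],[-0.002,0,0,0,-1],[-0.002,0,0,0,-1],[-0.002,0,0,0,-1],[-0.002,0,0,0,-1],[-0.002,0,0,0,-1],[-0.001,0,0,0,-1],[-0.001,0,0,0,-1]]]}}

```text
time: 17.6
tool_pos: [0.5151, -0.2258, 0.2258]
tool_rot: [-0.238, 1.542, 2.766]
contact_force: [0.4, 0.3, -1.8]
opening: 0.0136
```

```bash
python3 look.py w16
```

```text
17.6 [ 0.5151 -0.2258  0.2258] F [ 0.4   0.35 -1.8 ] T [ 0.045  0.074 -0.032] yaw -7.88 op 0.0136
[[-0.027, -0.137, -0.99], [0.011, -0.991, 0.137], [-1.0, -0.007, 0.028]]
origin [ 0.5159 -0.2254  0.1737] hx.z -0.0423 hy.z 0.0114
bar in hook [ 1.6  0.9 20.4] nose proj [[317.4, 215.6], [317.2, 177.4]]
```

Call:
{"fn": "play_rows", "kwargs": {"moves": [[[-0.001,0,0,0,-1],[-0.001,0,0,0,-1],[-0.001,0,0,0,-1],[0,0,0,0,-1],[0,0,0,0,-1],[0,0,0,0,-1],[0,0,0,0,-1],[0,0,0,0,-1],[0,0,0,0,-1],[0,0,0,0,-1]]]}}

```text
time: 18.65
tool_pos: [0.5151, -0.2258, 0.2283]
tool_rot: [-0.243, 1.541, 2.761]
contact_force: [0.4, -0.7, -3.0]
opening: 0.0139
```

```bash
python3 look.py w17
```

```text
18.65 [ 0.5151 -0.2258  0.2283] F [ 0.43 -0.66 -3.  ] T [ 0.021 -0.039 -0.019] yaw -7.88 op 0.0139
[[-0.028, -0.137, -0.99], [0.011, -0.991, 0.137], [-1.0, -0.007, 0.029]]
origin [ 0.516  -0.2253  0.1763] hx.z -0.0431 hy.z 0.0117
bar in hook [ 1.7  0.9 17.8] nose proj [[317.4, 215.6], [317.2, 177.4]]
```

Call:
{"fn": "play_rows", "kwargs": {"moves": [[[0.002,0,0,0,-1],[0.003,0,0,0,-1],[0.003,0,0,0,-1],[0.003,0,0,0,-1],[0.002,0,0.001,0,-1],[0,0,0.001,0,-1],[0,0,0.001,0,-1],[0,0,0.001,0,-1],[0,0,0.001,0,-1],[0,0,0,0,-1]]]}}

```text
time: 19.7
tool_pos: [0.5092, -0.2249, 0.2148]
tool_rot: [-0.241, 1.541, 2.763]
contact_force: [-1.8, -0.9, -1.7]
opening: 0.0137
```

```bash
python3 look.py w18
```

```text
19.7 [ 0.5092 -0.2249  0.2148] F [-1.85 -0.89 -1.7 ] T [ 0.055  0.013 -0.005] yaw -7.88 op 0.0137
[[-0.028, -0.137, -0.99], [0.011, -0.991, 0.137], [-1.0, -0.007, 0.029]]
origin [ 0.51   -0.2244  0.1627] hx.z -0.043 hy.z 0.0117
bar in hook [ 7.1  0.9 31.6] nose proj [[317.5, 215.7], [317.2, 177.4]]
```

Call:
{"fn": "play_rows", "kwargs": {"moves": [[[0,0,0.001,0,-1],[0,0,0.001,0,-1],[0,0,0.001,0,-1],[0,0,0,0,-1],[0,0,0,0,-1],[0,0,0,0,-1],[0,0,0,0,-1],[0,0,0,0,-1],[0,0,0,0,-1],[0,0,0,0,-1]]]}}

```text
time: 20.75
tool_pos: [0.5062, -0.2245, 0.215]
tool_rot: [-0.239, 1.542, 2.765]
contact_force: [-1.1, -0.5, -2.0]
opening: 0.014
```

```bash
python3 look.py w19
```

```text
20.75 [ 0.5062 -0.2245  0.215 ] F [-1.15 -0.49 -2.01] T [-0.023  0.057 -0.029] yaw -7.88 op 0.014
[[-0.027, -0.137, -0.99], [0.011, -0.991, 0.137], [-1.0, -0.007, 0.028]]
origin [ 0.507  -0.224   0.1629] hx.z -0.0426 hy.z 0.0115
bar in hook [10.2  1.  31.5] nose proj [[317.4, 215.7], [317.2, 177.4]]
```

View pics/w19.png

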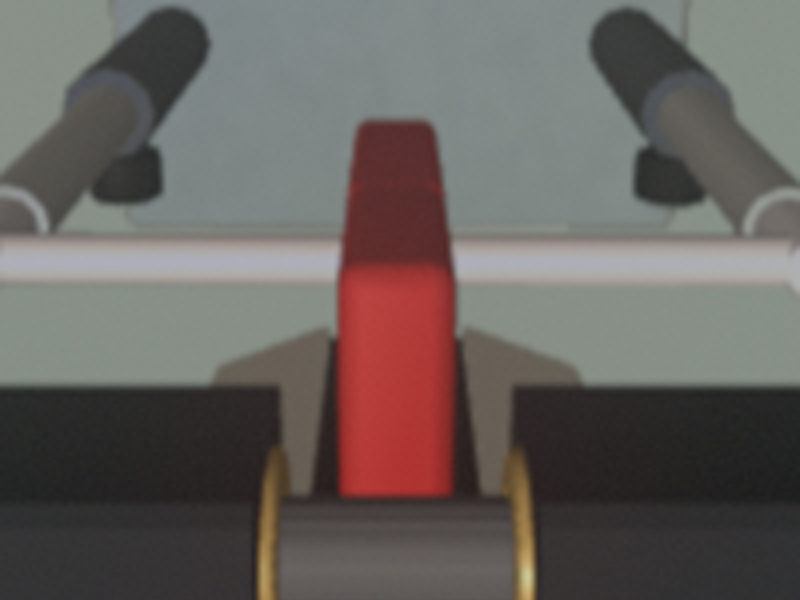

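Call:
{"fn": "play_rows", "kwargs": {"moves": [[[0,0,0.0005,0,-1],[0,0,0.0005,0,-1],[0,0,0.0005,0,-1],[0,0,0.0005,0,-1],[0,0,0,0,-1],[0,0,0,0,-1],[0,0,0,0,-1],[0,0,0,0,-1],[0,0,0,0,-1],[0,0,0,0,-1]]]}}

```text
time: 21.8
tool_pos: [0.505, -0.2244, 0.2151]
tool_rot: [-0.252, 1.544, 2.752]
contact_force: [1.1, -0.3, -2.3]
opening: 0.0139
```

```bash
python3 look.py w20
```

```text
21.8 [ 0.505  -0.2244  0.2151] F [ 1.12 -0.28 -2.27] T [ 0.019 -0.233  0.032] yaw -7.88 op 0.0139
[[-0.025, -0.137, -0.99], [0.01, -0.991, 0.137], [-1.0, -0.007, 0.026]]
origin [ 0.5059 -0.2239  0.163 ] hx.z -0.0403 hy.z 0.0113
bar in hook [11.3  1.  31.5] nose proj [[317.4, 215.7], [317.2, 177.4]]
```

Call:
{"fn": "play_rows", "kwargs": {"moves": [[[0,0,0,0,0],[0,0,0,0,0],[0,0,0,0,0],[0,0,0,0,0],[0,0,0,0,0],[0,0,0,0,0],[0,0,0,0,0],[0,0,0,0,0],[0,0,0,0,0],[0,0,0,0,0]]]}}

```text
time: 22.85
tool_pos: [0.5044, -0.2245, 0.216]
tool_rot: [-0.222, 1.544, 2.782]
contact_force: [-0.1, 0.6, -0.9]
opening: 0.0459
```

```bash
python3 look.py w21;python3 - <<'E'
from h import *
a=robot.read_camera('scene')[90:210,230:350,::-1];b=robot.read_camera('side')[180:300,265:385,::-1]
r=lambda i:cv2.resize(i,None,fx=3.3,fy=4,interpolation=cv2.INTER_CUBIC)
cv2.imwrite('pics/sb21.png',np.hstack([r(a),r(b)]))
E
```

```text
22.85 [ 0.5044 -0.2245  0.216 ] F [-0.07  0.61 -0.91] T [0.045 0.108 0.021] yaw -7.88 op 0.0459
[[-0.025, -0.137, -0.99], [0.01, -0.991, 0.137], [-1.0, -0.006, 0.027]]
origin [ 0.5053 -0.2241  0.164 ] hx.z -0.0408 hy.z 0.0106
bar in hook [11.9  1.2 30.5] nose proj [[317.5, 215.7], [317.2, 177.4]]
```

View pics/w21.png

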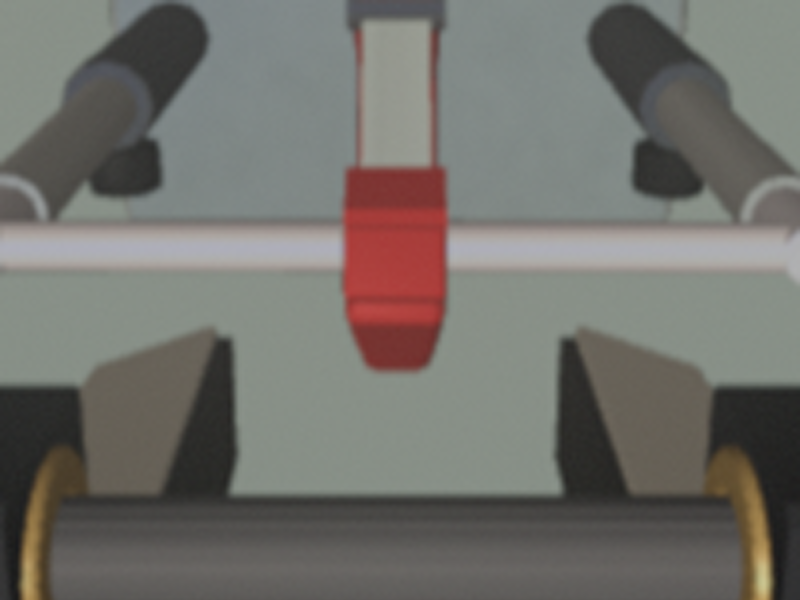

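View pics/sb21.png

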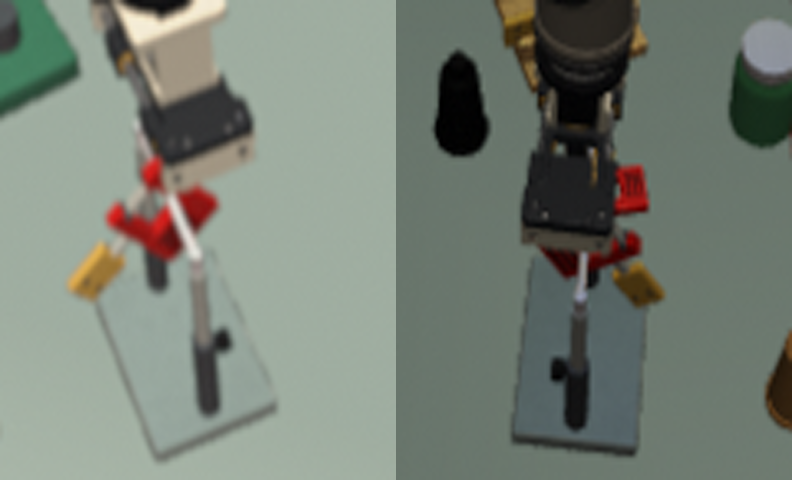

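The hook has swung down on the bar and is still swinging past the vertical, with the strap end at scene-crop [97,270] and the gate shut. I'll raise the gripper away while it settles.

Call:
{"fn": "play_rows", "kwargs": {"moves": [[[0,0,0,0,0],[-0.005,0,0,0,0],[-0.01,0,0,0,0],[-0.015,0,0,0,0],[-0.015,0,0,0,0],[-0.015,0,0,0,0],[-0.015,0,0,0,0],[-0.015,0,0,0,0],[-0.01,0,0,0,0],[0,0,0,0,0]]]}}

```text
time: 24.0
tool_pos: [0.5074, -0.2257, 0.3261]
tool_rot: [-0.182, 1.548, 2.822]
contact_force: [-0.5, 0.4, -0.0]
opening: 0.0459
```

Call:
{"fn": "play_rows", "kwargs": {"moves": [[[0,0,0,0,0],[0,0,0.01,0,0],[0,0,0.02,0,0],[0,0,0.02,0,0],[0,0,0.02,0,0],[0,0,0.02,0,0],[0,0,0,0,0],[0,0,0,0,0],[0,0,0,0,0],[0,0,0,0,0]]]}}

```text
time: 25.0
tool_pos: [0.4108, -0.2108, 0.3225]
tool_rot: [-0.267, 1.538, 2.737]
contact_force: [-0.4, 0.4, -0.6]
opening: 0.0462
```

Call:
{"fn": "play_rows", "kwargs": {"moves": [[[0,0,0,0,0],[0,0,0,0,0],[0,0,0,0,0],[0,0,0,0,0],[0,0,0,0,0],[0,0,0,0,0],[0,0,0,0,0],[0,0,0,0,0],[0,0,0,0,0],[0,0,0,0,0]]]}}

```text
time: 26.0
tool_pos: [0.412, -0.2109, 0.3217]
tool_rot: [-0.278, 1.536, 2.727]
contact_force: [-0.3, 0.0, 0.3]
opening: 0.046
```

```bash
cat > fin.py <<'E'
import sys
from h import *
a=robot.read_camera('scene')[90:210,230:350,::-1];b=robot.read_camera('side')[180:300,265:385,::-1];c=robot.read_camera('wrist')[:,:,::-1]
r=lambda i:cv2.resize(i,(396,400),interpolation=cv2.INTER_CUBIC)
cv2.imwrite(f'pics/{sys.argv[1]}.png',np.hstack([r(a),r(b)]));cv2.imwrite(f'pics/{sys.argv[1]}w.png',c)
print(robot.observe()['time'])
E
python3 fin.py f1
```

```text
26.15
```

View pics/f1.png

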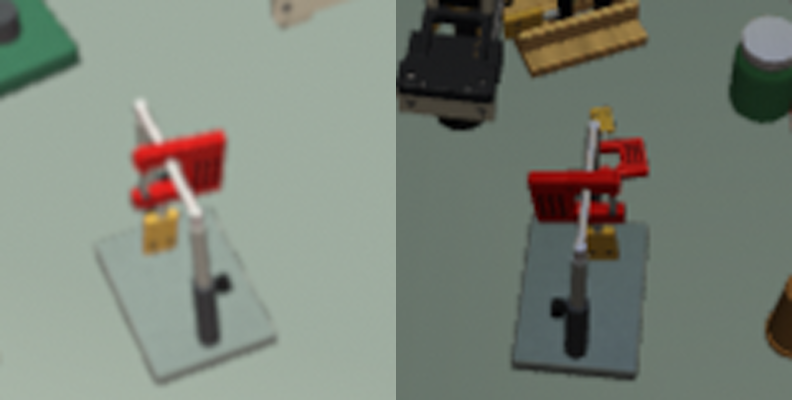

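View pics/f1w.png

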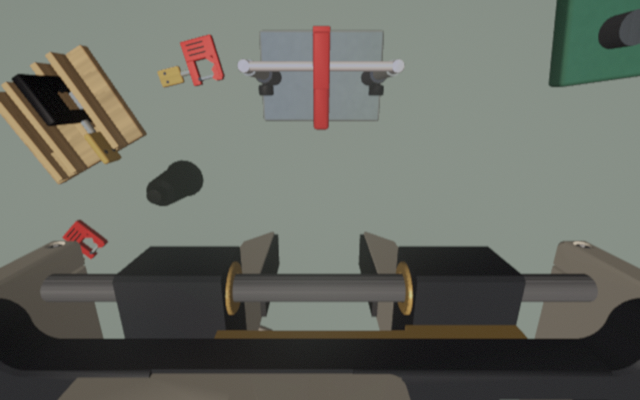

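Hook hangs from the bar with its strap end down (brass at scene crop [160,232]) and the gate closed. Next I'll check that it is still.

Call:
{"fn": "play_rows", "kwargs": {"moves": [[[0,0,0,0,0],[0,0,0,0,0],[0,0,0,0,0],[0,0,0,0,0],[0,0,0,0,0],[0,0,0,0,0],[0,0,0,0,0],[0,0,0,0,0],[0,0,0,0,0],[0,0,0,0,0]]]}}

```text
time: 27.15
tool_pos: [0.412, -0.2109, 0.3216]
tool_rot: [-0.281, 1.536, 2.725]
contact_force: [-0.3, 0.8, -0.0]
opening: 0.0461
```

```bash
cat > cmp.py <<'E'
from h import *
f=lambda c:robot.read_camera(c).astype(int)
A=[f('side') for _ in range(7)];i=[np.abs(a-A[0])[190:290,290:370].max() for a in A];print(i)
P=cv2.imread('pics/f1.png');
E
python3 cmp.py; python3 fin.py f2; python3 -c "
import cv2,numpy as np
a=cv2.imread('pics/f1.png').astype(int);b=cv2.imread('pics/f2.png').astype(int);d=abs(a-b);print(d[:,:396].max(),d[150:,396:].max(), (d>40).sum())"
```

```text
[np.int64(0), np.int64(4), np.int64(3), np.int64(3), np.int64(3), np.int64(4), np.int64(4)]
27.65
5 3 0
```

View pics/f2.png

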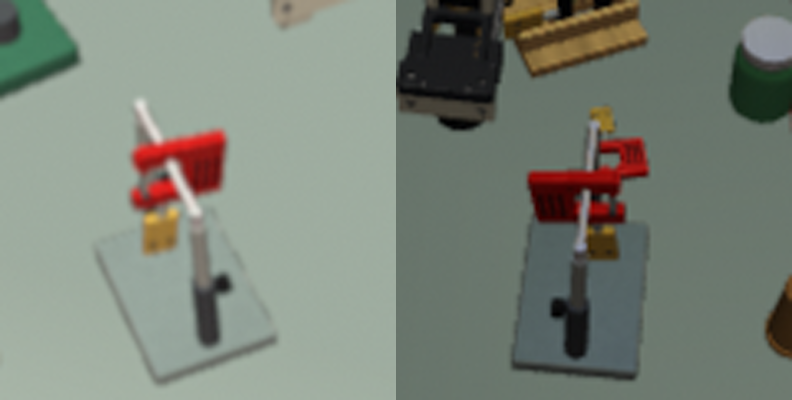

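The hook is motionless, its strap end is down, and the gripper is clear. Handing in.

```bash
python3 -c "
from cell import robot
print(robot.hand_in())"
```

```text
the job is handed in; nothing more can be done
None
```

The red hook now hangs from the stand's bar by its nose, strap end down and gate shut, and I handed the job in at about 28 s.

- **Pick-up:** I took the large upright red hook out of the rack. The two small flat red look-alikes stayed where they were.
- **Finding the bar:** I lowered the hook in 4 mm steps and felt first contact with the bar's centre at about 192 mm. The cameras had put it at about 194 mm.
- **Snapping on:** the gate opened at about 5 N. The force then dropped back to the hook's own weight as it passed the bar, and I never felt the roof of the hook touch the bar.
- **Gate check:** I lifted the hook gently and the bar met the shut gate with about 1 N, where it should be.
- **Seating and release:** I moved the bar into the nose seat until I felt light contact, let go and withdrew.

In the final pictures, about 1.5 s apart, the hook did not move. The black hook was still in its slot and nothing else looked disturbed, and the robot was touching nothing.

The hook was tilted about 2.5° nose down when it went on. This did not affect the result, and no check failed.

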